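Clamp a wrist pin in the turnbuckle fixture

ROBOT

A 6-joint arm with a two-finger parallel gripper is mounted at the origin on a cart in front of the work surface, level with it; the furniture and walls round the work are solid. World frame = base frame: x ahead of the robot, y to its left, z up, the work surface at z = 0. Lengths are in mm, angles in rad, forces in N, time in s.
With the tool pointing down it reaches from about 300 to 775 mm from the base axis. Payload 14.6 kg.
Tool frame: the origin (TCP) lies where the fingers leave the gripper's body, on its centre line; the fingertips stand 97 mm ahead of it and the grasp point (between the pads) lies ahead of it (grip_depth is the z of the grasp point in the tool frame, in mm); z points along the fingers, y is the line along which they close (so a half turn about z gives the same grasp; the last joint's range is limited). The gripper opens to 94 mm and grips with 3 to 60 N. Pads are 16 mm wide; open, the fingers measure 119 mm over their backs; the gripper's body (75 mm by 177 mm) begins 78 mm behind the grasp point.
Start: joints at [-1.255, 0.3, 1.521, -0, 1.321, -0.067], TCP at [205.428, -510.186, 302.646] pointing down, gripper open.
Joint ranges: [-3.03, 3.03], [-0.79, 2.21], [0.23, 2.52], [-1.04, 4.18], [0, 3.07], [-2.55, 2.55]. Speed limits (rad/s): [2.22, 2.22, 2.57, 3.14, 3.14, 3.14].

INTERFACE

Orientations are given as [roll, pitch, yaw] about the fixed x, y, z axes, in that order (R = Rz(yaw) Ry(pitch) Rx(roll)).
In Python, from cell import read_state, camera, sign_off, regions_of, spot_point, grip_depth gives the robot as it stands. The module is installed in compiled form; this text tells all that it offers.
- The arm moves only by the tool send_rows, never from a script. Its argument "series" is a list of rows, each a list of 3 entries, a list of its own where there are three numbers: the shift along the world's x, y, z in mm, then the turn about the world's z in degrees, then the closure, from -1 (fully open) to 1 (shut), so that 0 is half open. A call has 1 to 12 rows; each row shifts and turns the commanded pose from where the row before left it; what a row does not reach is not made up. A row lasts 1/10 s, in which the tool goes at most 50 mm and 8.59 degrees, less where a joint would pass 70% of its speed; a pose out of reach is approached as far as the arm can. A call is refused whole if a number of a shift passes 50 or a number of a turn 8.59, either way. A call with a gripper value outside its range is refused whole. The fingers move at their own pace and stop on an object; "squeeze" is the grip in N (left out, the last holds). Time passes only in rows, so rows that do not move let the fingers close. It gives the time, the measured TCP pose, the force, the opening and the grip force at its end, in the units of the state.
- read_state(): the state, without advancing time (a new reading comes with each control period).
- camera(name): name is "scene" or "top" or "wrist"; returns a dict with "color" (400x640x3 uint8, blue, green, red), "fx", "fy", "cx", "cy" (pixels), "camera_from_world" (4x4, takes a point from world to camera coordinates). Camera axes: x right, y down, z forward; pixel columns grow to the right and rows downward; lengths in mm; the calibration is good to about 2 mm. A picture is of the moment at which its call begins. There is no depth.
- sign_off(): hands the job in; it is judged then, once.
Trained networks look in a picture, given as the dict that the camera call returned (one of the last four; its "shot" number tells which), for a name from the list of things; names that differ only in an ending like _2 or _b are one class to them, and where a whole thing is asked for, a point or a joint stands for the part that bears it (a point fixed in the world has none). Each returns a list of dicts, best first, with "confidence" (0 to 1); they miss things now and then, are a little off and sometimes report something else, mostly with a low value. They report only what shows in the picture. A call takes as long as a camera call.
- regions_of(thing, picture): "mask" (400x640 bool, what is visible of it).
- spot_point(thing, picture): "point" ([x, y, z] in mm, in the coordinates of the camera as it stood for that picture, good to about 4 mm: a listed point, or the origin of a listed thing).
The state is a dict: "clock": time; "joints": joint angles; "qd": joint speeds; "effort": joint torques, N m; "eef_pos": TCP position; "eef_rot": TCP orientation; "wrist_force": force on the tool from outside, world axes, zero at the start; "moment": the same for the moment, N m; "finger_gap": finger opening in mm; "finger_force": force on a finger pad.
Only numpy, scipy, OpenCV 4.12 (cv2) and the standard library are available. Lean on these libraries where they do the work, as an engineer would, in place of code of your own. Each camera call takes 0.05 s, during which the arm holds its last target. There are 200 camera calls.

TASK

Stand the loose wrist pin upright on the blue clamp fixture, in the middle between the two black jaw pads. Then turn the turnbuckle by pushing its red spokes over, away from the pad side, until both pads have drawn in and hold the pin firmly: stop once the turning has become clearly harder, about one and a half times as heavy as it ran freely, because overtightening crushes the thin pin. Leave the pin clamped upright and the other things on the bench where they are.

Things in the scene. Friction and masses are not known exactly. Their poses are not given: they have to be found in the camera images.
- wrist_pin: The loose piston wrist pin: a grey steel tube, 23 mm diameter, 70 mm tall, standing upright by itself on the bench to the right of the fixture. Origin: centre of its lower end; z along its axis, up.
- clamp: Clamp fixture bolted to the bench at a varying place and yaw: blue base plate 12 mm thick, x -160 to +40 mm, y -155 to +155 mm. Origin on the bench surface under the middle of the turnbuckle. Its x axis points from the pad side to the turnbuckle and on away from the robot; y along the turnbuckle, z up.
- jaw_left: Grey jaw on the fixture's +y side. Its frame is the fixture's, shifted in y as it moves (by 2.55 mm inward per rad of turning). Carriage 120 mm high, x -22 to 22 mm, y 115 to 145 mm; from it an arm runs to x = -143 mm and a nose inward to a black pad. Arm, nose and pad are at most 40 mm above the bench; the pad spans 32 mm in x round x = -125 mm, and 14 to 40 mm in height.
- jaw_right: The same jaw mirrored, on the fixture's -y side. Each pad's pressing face is 24 mm from y = 0 at turnbuckle angle 0, less 2.55 mm per rad, less an unmeasured 0 to 6 mm by which its own adjusting screw is set forward (different on the two sides). So where the pads meet the pin is not known beforehand and must be felt. The pads may slide the pin some mm as they close.
- pocket (a point): Where the pin shall stand: on the upper face of the base plate (12 mm above the bench), midway between the two jaws, at x = -125 mm, y = 0 in the fixture's frame; axes as the fixture's. At the start the pads are 31 to 48 mm apart here.
- turn_axis (a point): Middle of the turnbuckle on its axis, 100 mm above the bench; axes as the fixture's (does not turn). The body is a steel frame 128 mm long in y, radius 19 mm, with a hub of radius 17 mm and 22 mm length in its middle. From the hub four spokes stand out square to the axis, 90 degrees apart, at y = 0: round bars 10 mm thick with red sleeves, ending 65 mm from the axis.
- spokes (a point): Same point as turn_axis. Run freely, the thread resists with 0.35 N m (7 N at 50 mm); it locks itself where it is left, and a finger resting on a spoke then feels 40 to 100 % of that. Once both pads hold the pin, clamping grows by about 100 N per rad (spring-backed pads) and every 10 N adds 0.05 N m. It shall end between 12 and 60 N and never pass 80 N (0.06, 0.31, 0.41 N m added).
- turnbuckle (a joint): Turnbuckle angle a in rad about the fixture's y axis, 0 to 0.8 at the start, at most 8. It grows, and the jaws draw in, when the upper spokes are pushed in the fixture's +x direction, away from the pads. The spokes lean a, a + 90, a + 180 and a + 270 degrees from straight up towards +x. Each jaw moves in 16 mm per turn.
- compound_tin: Bystander: loose round beige tin, 98 mm diameter, 74 mm tall; origin under its centre.
- threadlock_bottle: Bystander: small loose red bottle, 24 x 40 x 80 mm; origin under its centre.
- spare_piston: Bystander: loose light-grey piston, 101 mm diameter, 76 mm tall; origin under its centre.

How it is judged:
By the outcome, as a careful person would: the job done as asked, in the order asked, and still so for the second after the job is handed in, with the robot touching nothing.
It also fails if it takes over 67 s, if anything falls off the work surface, if the arm or the gripper's body presses on something with over 40 N, if the wrist force passes 120 N, or if a joint passes its speed limit or range.

## Working session

There is one attempt and no reset: what is moved stays moved. The work goes in short steps, Python scripts to look and compute and a tool call to move; the robot and the scene stay as the last step left them, time stands still between calls to the robot, and variables do not carry over. Pictures are saved under pics/ and viewed, at most 10 in all, crops included, and the job is handed in when it is done.

Besides the shell and the picture viewer there is one more tool, called after ">>>" by a JSON object that holds its "method" and its "body", one argument or row to a line. send_rows: Moves the arm, as the interface text tells. Its arguments: {"type":"object","properties":{"series":{"type":"array"},"squeeze":{"type":"number"}},"required":["series"]}

```bash
mkdir -p pics; cat > h.py <<'E'
import numpy as np, cv2
from cell import *
def w(p,pic):
    T=np.linalg.inv(pic["camera_from_world"]); return (T@np.r_[p,1])[:3]
def pix(p,pic):
    c=(pic["camera_from_world"]@np.r_[p,1])[:3]; return np.array([pic["fx"]*c[0]/c[2]+pic["cx"],pic["fy"]*c[1]/c[2]+pic["cy"]])
def ray(uv,z,pic):
    T=np.linalg.inv(pic["camera_from_world"]); d=T[:3,:3]@np.array([(uv[0]-pic["cx"])/pic["fx"],(uv[1]-pic["cy"])/pic["fy"],1]); o=T[:3,3]
    return o+d*(z-o[2])/d[2]
E
python3 - <<'E'
from h import *
print(read_state(), grip_depth)
for n in ["scene","top"]:
    p=camera(n); cv2.imwrite(f"pics/{n}0.png",p["color"])
    T=np.linalg.inv(p["camera_from_world"]); print(n,T[:3,3].round(),T[:3,2].round(2),p["fx"])
    for t in ["wrist_pin","clamp","pocket","turn_axis","jaw_left","jaw_right","compound_tin","threadlock_bottle","spare_piston"]:
        print(n,t,[(w(r["point"],p).round(1).tolist(),round(r["confidence"],2)) for r in spot_point(t,p)][:2])
E
```

```text
{'clock': 0.0, 'joints': array([-1.25464786e+00,  3.00464024e-01,  1.52157752e+00, -2.46644918e-05,
        1.32070806e+00, -6.66014085e-02]), 'qd': array([-1.15640760e-03,  1.48820278e-03,  5.71558402e-04, -8.01332496e-04,
       -5.31590680e-04,  3.68136669e-05]), 'effort': array([-3.46996538e-03, -5.31818676e+01, -3.52742100e+01,  7.07068574e-02,
        2.44100334e-02, -9.81397943e-05]), 'eef_pos': array([ 205.35542873, -510.06096064,  302.09165589]), 'eef_rot': array([-3.14043667e+00, -5.31606520e-05,  3.82755959e-01]), 'wrist_force': array([-0.77499121,  0.20692852, -0.0644674 ]), 'moment': array([-0.0499554 ,  0.02950002, -0.03180179]), 'finger_force': 0.0, 'finger_gap': 94.26717279111136} 78.39999999999999
scene [ -124. -1050.  1066.] [ 0.44  0.65 -0.62] 495.1997420867714
scene wrist_pin [([543.6, -291.9, 3.8], 0.43)]
scene clamp [([606.6, 97.7, 4.4], 0.92)]
scene pocket []
scene turn_axis [([603.9, 97.0, 105.5], 0.87)]
scene jaw_left []
scene jaw_right [([604.1, 98.9, -4.0], 0.85)]
scene compound_tin [([627.4, 428.5, -0.5], 0.84), ([654.5, -421.0, 2.6], 0.57)]
scene threadlock_bottle [([657.5, -420.5, 1.6], 0.61)]
scene spare_piston [([660.5, -311.1, 4.1], 0.66), ([604.9, 96.0, 5.1], 0.57)]
top [ -13.  162. 1678.] [ 0.35 -0.11 -0.93] 495.9916019978226
top wrist_pin [([602.3, 99.6, 2.8], 0.66), ([543.1, -294.2, -2.0], 0.54)]
top clamp [([627.5, 427.1, -1.0], 0.65), ([602.2, 96.8, 4.9], 0.55)]
top pocket [([484.0, 100.0, 10.7], 0.72)]
top turn_axis [([610.9, 101.6, 103.0], 0.67)]
top jaw_left []
top jaw_right [([606.9, 99.8, 103.6], 0.66)]
top compound_tin [([627.6, 426.0, -1.0], 0.89)]
top threadlock_bottle [([654.4, -420.4, 1.4], 0.44)]
top spare_piston [([662.5, -305.8, 1.2], 0.74), ([482.9, 103.8, 10.0], 0.62)]
```

View pics/scene0.png

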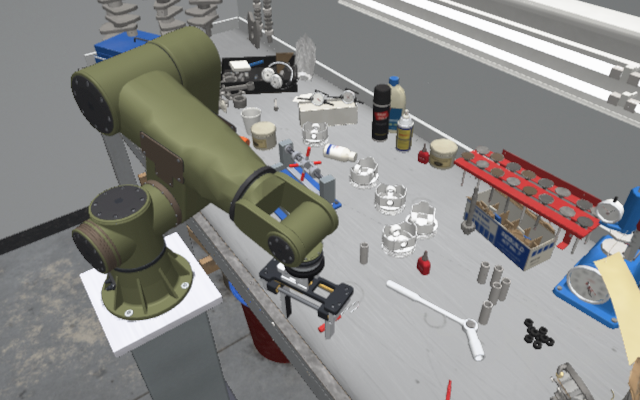

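View pics/top0.png

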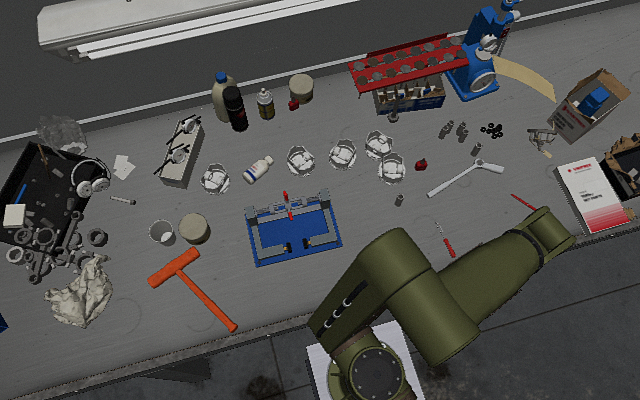

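Scene shows the pin at (364,253) by the red bottle (424,262) and the fixture around (310,185). The top view shows the fixture at (293,230) with red spokes at (287,205), and the pin at (398,200). Next I fit the plate pose and the pin.

```bash
python3 - <<'E'
from h import *
p=camera("top"); im=p["color"]
hsv=cv2.cvtColor(im,cv2.COLOR_BGR2HSV)
m=cv2.inRange(hsv,(100,120,50),(130,255,255)); roi=np.zeros_like(m); roi[185:275,235:350]=1; m*=roi
ys,xs=np.nonzero(m)
P=np.array([ray((x,y),12,p)[:2] for x,y in zip(xs,ys)],np.float32)
r=cv2.minAreaRect(P); print(r, cv2.boxPoints(r))
# lower edges fits
for n in ["top","scene"]:
    q=p if n=="top" else camera(n)
    for t in ["wrist_pin"]:
        for g in regions_of(t,q):
            yy,xx=np.nonzero(g["mask"]); print(n,g["confidence"],xx.min(),xx.max(),yy.min(),yy.max(),len(xx), ray((xx.mean(),yy.mean()),35,q).round(1))
for g in [r for r in spot_point("pocket",p)]: print(w(g["point"],p),g["confidence"])
c=cv2.resize(im[180:280,230:350],None,fx=6,fy=6,interpolation=cv2.INTER_CUBIC)
cv2.imwrite("pics/c1.png",c[:600])
E
```

```text
((544.4502563476562, 100.04920196533203), (308.90606689453125, 198.6132354736328), 88.33180236816406) [[440.6894   -51.44741 ]
 [639.21844  -57.229332]
 [648.2111   251.5458  ]
 [449.68207  257.32773 ]]
top 0.42 395 402 194 205 69 [ 543.4 -291.5   35. ]
scene 0.6 359 367 242 263 160 [ 543.1 -292.9   35. ]
[485.61187332 101.55948195  10.24390588] 0.88
[605.17820793  97.73046078  99.79031969] 0.69
```

View pics/c1.png

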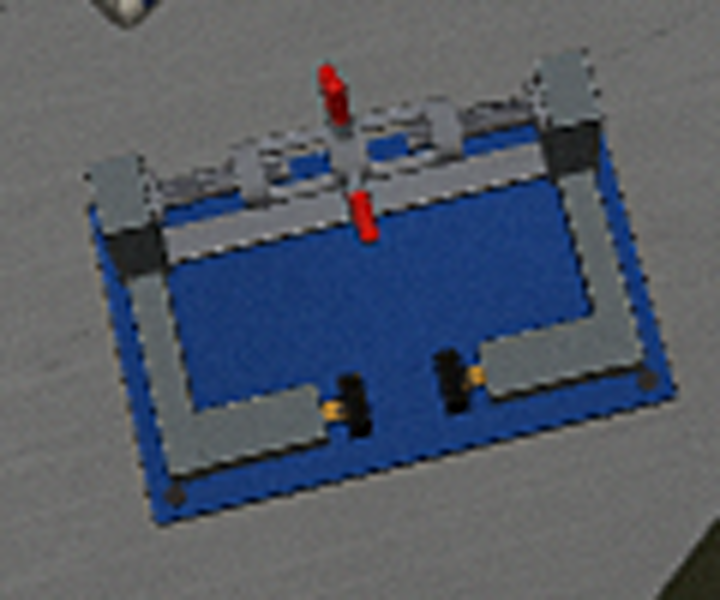

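Plate fit is 309×199 mm (true 310×200), yaw -1.67°, giving origin (604.4, 98.3) and pocket (479.5, 102). The pin is at about (543,-292). I'll move above the pin, tool yaw to -1.7°.

>>> {"method": "send_rows", "body": {
  "series": [
    [[37.5,24.2,-2],-2.63,-1],
    [[37.5,24.2,-2],-2.63,-1],
    [[37.5,24.2,-2],-2.63,-1],
    [[37.5,24.2,-2],-2.63,-1],
    [[37.5,24.2,-2],-2.63,-1],
    [[37.5,24.2,-2],-2.63,-1],
    [[37.5,24.2,-2],-2.63,-1],
    [[37.5,24.2,-2],-2.63,-1],
    [[37.5,24.2,-2],-2.63,-1],
    [[0,0,0],0,-1],
    [[0,0,0],0,-1]
  ]
}}

```text
clock: 2.35
eef_pos: [543.3, -291.9, 284.2]
eef_rot: [-3.141, 0.001, -0.028]
wrist_force: [0.1, -1.3, -0.3]
finger_gap: 93.9
finger_force: 0.0
```

```bash
python3 - <<'E'
from h import *
s=read_state(); print(s["clock"],s["eef_pos"],s["eef_rot"],s["wrist_force"],s["moment"])
p=camera("wrist"); cv2.imwrite("pics/w1.png",p["color"])
T=np.linalg.inv(p["camera_from_world"]); print(T[:3,3].round(),T[:3,2].round(2),p["fx"])
print("px of base/top guess",pix([543,-292,0],p),pix([543,-292,70],p))
for q in (p,camera("top"),camera("scene")):
    print([(w(g["point"],q).round(1),g["confidence"]) for g in spot_point("wrist_pin",q)])
E
```

```text
2.35 [ 543.26146521 -291.85775598  284.20790188] [-3.14138739e+00  6.87135732e-04 -2.84252347e-02] [ 0.10113208 -1.25759916 -0.25400742] [ 0.05745288  0.02645125 -0.0109737 ]
[ 627. -294.  367.] [-0.29  0.01 -0.96] 331.4434505689952
px of base/top guess [317.74606943 173.00730188] [317.86016699 189.92460813]
[(array([ 540.9, -291.6,   -4.4]), 0.76)]
[]
[(array([ 542.6, -291.6,    1.9]), 0.6), (array([ 654.9, -421.9,    4.9]), 0.57)]
```

View pics/w1.png

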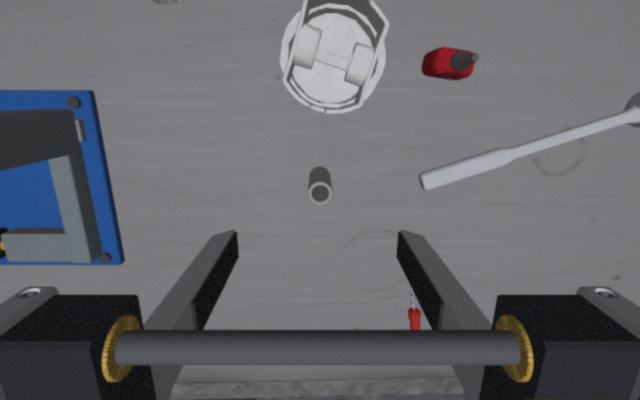

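The wrist view shows the pin top at (320,192), predicted (318,190), so the pin is within 2 mm, near (542,-293), with clear space for the fingers. I descend and grip.

>>> {"method": "send_rows", "body": {
  "series": [
    [[-1,-1,-38],0,-1],
    [[0,0,-38],0,-1],
    [[0,0,-38],0,-1],
    [[0,0,-37],0,-1],
    [[0,0,0],0,-0.3],
    [[0,0,0],0,0.2],
    [[0,0,0],0,0.6],
    [[0,0,0],0,0.8],
    [[0,0,0],0,0.8],
    [[0,0,0],0,0.8]
  ],
  "squeeze": 20
}}

```text
clock: 3.65
eef_pos: [542.1, -293.5, 134.4]
eef_rot: [3.141, -0.001, -0.03]
wrist_force: [-0.2, 0.3, -0.3]
finger_gap: 49.5
finger_force: 0.0
```

>>> {"method": "send_rows", "body": {
  "series": [
    [[0,0,0],0,0.9],
    [[0,0,0],0,0.9],
    [[0,0,0],0,0.9],
    [[0,0,0],0,0.9],
    [[0,0,0],0,0.9]
  ],
  "squeeze": 20
}}

```text
clock: 4.15
eef_pos: [541.9, -293.4, 133.6]
eef_rot: [-3.142, 0.0, -0.03]
wrist_force: [0.8, -0.4, 0.7]
finger_gap: 23.0
finger_force: 20.0
```

>>> {"method": "send_rows", "body": {
  "series": [
    [[0,0,30],0,0.9],
    [[0,0,45],0,0.9],
    [[-5,20,25],0,0.9],
    [[-8,44,0],0,0.9],
    [[-8,44,0],0,0.9],
    [[-8,44,0],0,0.9],
    [[-8,44,0],0,0.9],
    [[-8,44,0],0,0.9],
    [[-8,44,0],0,0.9],
    [[-8,44,0],0,0.9],
    [[-1,44,0],0,0.9],
    [[0,23,0],0,0.9]
  ]
}}

```text
clock: 5.35
eef_pos: [479.2, 104.3, 233.7]
eef_rot: [-3.141, -0.0, -0.028]
wrist_force: [0.0, -0.7, -0.7]
finger_gap: 23.2
finger_force: 20.0
```

```bash
python3 - <<'E'
from h import *
p=camera("wrist"); p=camera("wrist"); s=read_state(); print(s["clock"],s["eef_pos"],s["eef_rot"],s["wrist_force"],s["moment"],s["finger_gap"])
cv2.imwrite("pics/w2.png",p["color"])
T=np.linalg.inv(p["camera_from_world"]); print(T[:3,3].round())
for t in ("pocket","turn_axis","clamp"):
    print(t,[(w(g["point"],p).round(1),round(g["confidence"],2)) for g in spot_point(t,p)])
o=np.array([604.4,98.3,0]); c,s_=np.cos(-.0292),np.sin(-.0292)
F=lambda x,y,z:o+[c*x-s_*y,s_*x+c*y,z]
for n,q in dict(c1=F(-160,-155,12),c2=F(-160,155,12),c3=F(40,-155,12),c4=F(40,155,12),pocket=F(-125,0,12),R=F(0,-130,120),L=F(0,130,120)).items(): print(n,q.round(1),pix(q,p).round(1))
m=cv2.inRange(cv2.cvtColor(p["color"],cv2.COLOR_BGR2HSV),(100,120,40),(130,255,255))
print(cv2.boundingRect(m))
E
```

```text
5.45 [479.55797499 104.02584817 233.58049058] [-3.14130807e+00  1.40275536e-04 -2.70097250e-02] [-0.5269764  -0.16006351 -1.05941428] [ 0.04383076  0.05842799 -0.04099662] 22.75413847291419
[563. 104. 316.]
pocket [(array([481.4,  97.1,   9. ]), 0.59)]
turn_axis [(array([604.4,  99.7,  97.3]), 0.87)]
clamp [(array([606.1,  92.7,   1.8]), 0.97), (array([605.5,  95.9,  99.9]), 0.59)]
c1 [439.9 -52.   12. ] [479.6 222.2]
c2 [449.  257.9  12. ] [163.9 221.5]
c3 [639.9 -57.8  12. ] [515.   -8.8]
c4 [648.9 252.1  12. ] [131.6  -9.7]
pocket [479.5 101.9  12. ] [322.  187.5]
R [600.6 -31.6 120. ] [570.9  15.2]
L [608.2 228.2 120. ] [81.4 14.1]
(148, 0, 347, 221)
```

View pics/w2.png

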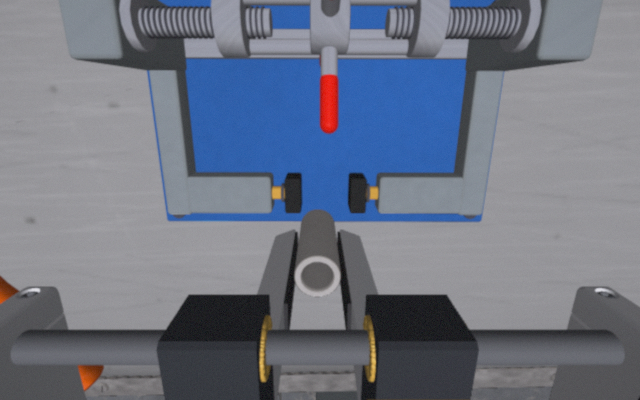

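The wrist view shows the pin held with its top at about (318,276). The near plate edge is at row 221, corners (169,221) and (482,221), and the pads are at (293,193) and (357,193). The fixture lies about 3–4 mm right of my estimate, so I measure it relative to the pin in hand.

```bash
python3 - <<'E'
from h import *
from scipy.optimize import least_squares
p=camera("wrist"); im=p["color"]; s=read_state(); t=s["eef_pos"]
for z in(170,):
    print("pin top pred",pix([t[0],t[1],z],p), pix([t[0],t[1]+11.5,z],p),pix([t[0],t[1]-11.5,z],p))
g=regions_of("wrist_pin",p)
for r in g[:2]:
    yy,xx=np.nonzero(r["mask"]); print(r["confidence"],xx.min(),xx.max(),yy.min(),yy.max())
    for row in (225,240,255,265,275,285):
        x=xx[yy==row]; print(row,(x.min()+x.max())/2 if len(x) else None,len(x))
gray=cv2.cvtColor(im,cv2.COLOR_BGR2GRAY)
m=cv2.inRange(cv2.cvtColor(im,cv2.COLOR_BGR2HSV),(100,120,40),(130,255,255))
E=[]
for row in (90,120,150,180,200,215):
    x=np.nonzero(m[row])[0]; E.append((row,x.min(),x.max())); print(row,x.min(),x.max(), ray((x.min()-.5,row),12,p)[:2].round(1),ray((x.max()+.5,row),12,p)[:2].round(1))
for col in (180,210,240,270,390,420,450,475):
    y=np.nonzero(m[:,col])[0]; print(col,y.max(),ray((col,y.max()+.5),12,p)[:2].round(1))
# pads dark at row 185..205
for row in (186,195,205): print(row,gray[row,270:385:3])
red=cv2.inRange(im,(0,0,120),(60,60,255)); print(cv2.boundingRect(red[:, 280:380]))
E
```

```text
pin top pred [318.63668366 272.68792983] [295.410289   273.30635691] [341.89029713 272.06877803]
0.69 295 340 208 295
225 317.5 34
240 318.0 39
255 317.5 42
265 317.5 44
275 317.5 46
285 317.0 41
90 181 457 [572.  218.3] [564.8 -23.8]
120 148 453 [547.3 251.7] [539.1 -22.5]
150 188 450 [519.4 219.7] [512.1 -22.2]
180 267 370 [488.8 149.1] [485.9  50.9]
200 295 342 [468.2 123.7] [466.8  77.5]
215 162 475 [456.8 254.1] [447.6 -52. ]
180 221 [449.5 237.1]
210 221 [448.6 207.6]
240 221 [447.7 178.2]
270 221 [446.8 148.8]
390 221 [443.3  31.1]
420 221 [442.4   1.7]
450 221 [441.6 -27.7]
475 219 [442.9 -52. ]
186 [ 94  93  67  48  46  45  45  44  34  92  92  91  94  92  94  94  93  90
  92  93  93  93  96  95  78  31  47  45  47  47  42  77  93  92  70 136
 139 139 140]
195 [167 167  87  64  43  45  44  43  30  93  92  90  91  92  93  93  90  89
  90  90  91  95  90  92  72  42  41  46  43  41  82  94 163 164 123 137
 139 137 140]
205 [ 93  94  94  58  42  45  42  43  33  89  92  90  93  93  89  94  94  94
  89  91  92  91  93  92  78  41  43  44  44  44  73  92  91  82  84 138
 142 143 141]
(31, 76, 18, 58)
```

In the camera's own frame the pin reads about 0.5 mm off. The pocket comes out at about (480.5, 99.8) and the pad gap at about 42 mm. I lower with clearance.

>>> {"method": "send_rows", "body": {
  "series": [
    [[1,-4.2,-20],0,0.9],
    [[0,0,-30],0,0.9],
    [[0,0,-25],0,0.9],
    [[0,0,-8],0,0.9],
    [[0,0,-3],0,0.9],
    [[0,0,-1],0,0.9],
    [[0,0,0],0,0.9],
    [[0,0,0],0,0.9]
  ]
}}

```text
clock: 6.5
eef_pos: [481.3, 97.4, 147.5]
eef_rot: [-3.141, -0.002, -0.03]
wrist_force: [-0.8, 0.0, -1.5]
finger_gap: 23.5
finger_force: 20.0
```

>>> {"method": "send_rows", "body": {
  "series": [
    [[-0.8,2.2,-0.3],0,0.9],
    [[0,0,-0.4],0,0.9],
    [[0,0,-0.4],0,0.9],
    [[0,0,0],0,0.9]
  ]
}}

```text
clock: 6.9
eef_pos: [480.2, 99.7, 145.6]
eef_rot: [-3.142, -0.0, -0.03]
wrist_force: [0.3, -0.6, -1.1]
finger_gap: 23.1
finger_force: 20.0
```

```bash
python3 - <<'E'
from h import *
p=camera("wrist"); im=p["color"]; s=read_state(); t=s["eef_pos"]; print(s["clock"],t,s["eef_rot"],s["wrist_force"],s["moment"])
m=cv2.inRange(cv2.cvtColor(im,cv2.COLOR_BGR2HSV),(100,120,40),(130,255,255))
for row in range(60,330,30):
    x=np.nonzero(m[row])[0]
    if len(x): print(row,x.min(),x.max(), ray((x.min()-.5,row),12,p)[:2].round(1),ray((x.max()+.5,row),12,p)[:2].round(1))
o=np.array([604.8,96.4,0]); c,s_=np.cos(-.0292),np.sin(-.0292)
print(pix([t[0],t[1],82],p))
cv2.imwrite("pics/w3.png",im)
E
```

```text
6.95 [480.16035152  99.66061925 145.60315395] [-3.14148745e+00 -8.63174806e-05 -3.02691364e-02] [ 0.4519903   0.03005319 -0.52123092] [ 0.1389393  -0.01646255  0.02150987]
60 117 518 [588.4 218.7] [581.2 -25. ]
90 122 513 [571.1 219.1] [563.8 -24.4]
120 127 508 [552.8 219.6] [545.6 -23.8]
150 131 503 [533.7 220.7] [526.4 -23.2]
180 136 498 [513.5 221.2] [506.2 -22.5]
210 246 388 [490.  149.3] [487.1  50.7]
240 297 337 [466.4 115.2] [465.6  86.1]
[318.11589544 272.75983848]
```

View pics/w3.png

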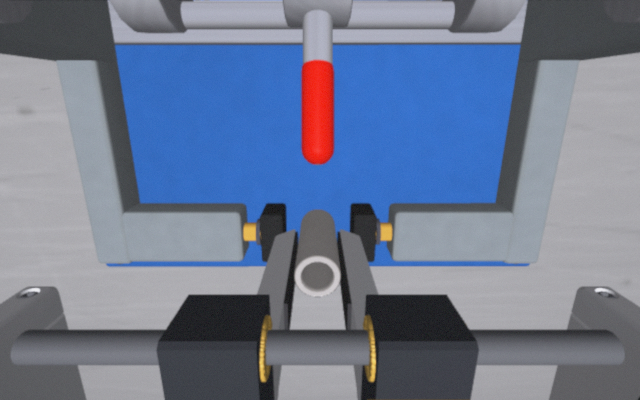

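The view shows the pin at column 318, midway between the pads (inner edges 286 and 352), and the red spoke also at column 318. It's aligned, so I release.

>>> {"method": "send_rows", "body": {
  "series": [
    [[0,0,-0.3],0,0.6],
    [[0,0,0],0,0.4],
    [[0,0,0],0,0.2],
    [[0,0,0],0,0.2],
    [[0,0,8],0,0.2],
    [[0,0,30],0,0.2],
    [[0,0,45],0,0.5],
    [[0,0,30],0,1]
  ],
  "squeeze": 20
}}

```text
clock: 7.75
eef_pos: [480.3, 99.6, 261.4]
eef_rot: [-3.141, -0.002, -0.03]
wrist_force: [1.6, -0.2, -0.5]
finger_gap: 25.2
finger_force: 0.0
```

```bash
python3 - <<'E'
from h import *
p=camera("wrist"); im=p["color"]; s=read_state(); t=s["eef_pos"]; print(s["clock"],t,s["eef_rot"],s["wrist_force"],s["moment"],s["finger_gap"])
o=np.array([604.8,96.2,0]); c,s_=np.cos(-.0292),np.sin(-.0292)
F=lambda x,y,z:o+[c*x-s_*y,s_*x+c*y,z]
red=cv2.inRange(im,(0,0,120),(70,70,255)); ys,xs=np.nonzero(red[:,230:400]); print("red",xs.min()+230,xs.max()+230,ys.min(),ys.max())
for a in np.arange(0,.85,.1):
    d=np.array([-np.cos(a),np.sin(a)]); print(round(a,1),pix(F(65*d[0],0,100+65*d[1]),p).round(1),pix(F(65*d[0]-3*d[1],0,100+65*d[1]+3*d[0]),p).round(1))
print("pin top",pix([480.2,99.7,82],p),"base",pix([480.2,99.7,12],p))
for q in (p,): print([(w(g["point"],q).round(1),round(g["confidence"],2)) for g in spot_point("wrist_pin",q)])
cv2.imwrite("pics/w4.png",im)
E
```

```text
7.8 [481.32759775  99.81582017 265.58198563] [-3.14028148 -0.00820661 -0.0302182 ] [0.8404176  0.49083889 4.97300977] [ 0.0221938  -0.09262256  0.0034442 ] 21.271656233493992
red 310 324 80 130
0.0 [317.5 131.2] [317.5 130.8]
0.1 [317.5 131.6] [317.5 131.6]
0.2 [317.6 131.2] [317.6 131.6]
0.3 [317.6 129.7] [317.6 130.6]
0.4 [317.6 127.1] [317.6 128.5]
0.5 [317.6 123.4] [317.6 125.3]
0.6 [317.6 118.4] [317.6 120.9]
0.7 [317.6 112.2] [317.6 115.3]
0.8 [317.6 104.6] [317.6 108.3]
pin top [317.70442682 201.79030559] base [317.61846162 181.10693103]
[(array([478.5, 102.6,   9.3]), 0.64)]
```

View pics/w4.png

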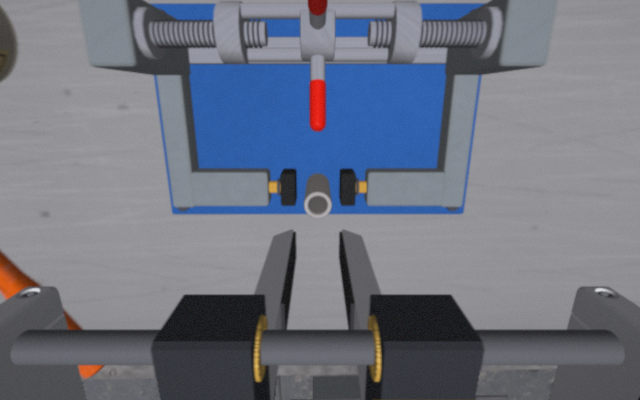

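The pin stands upright at (318,204), between the pads at inner edges 297 and 341. Next, the spoke angle from the earlier pictures.

```bash
python3 - <<'E'
from h import *
o=np.array([604.8,96.2,0]); c,s_=np.cos(-.0292),np.sin(-.0292)
F=lambda x,y,z:o+[c*x-s_*y,s_*x+c*y,z]
p=camera("wrist"); pt=camera("top"); T=p["camera_from_world"]
# wrist cam as at w3: shift of camera equals TCP shift
s=read_state(); d=np.array([480.16,99.66,145.6])-s["eef_pos"]
p3=dict(p); D=np.eye(4); D[:3,3]=-d; p3["camera_from_world"]=T@D
im=pt["color"]; r=cv2.inRange(im,(0,0,110),(60,60,255)); ys,xs=np.nonzero(r[185:225,275:300]); print("top red rows",ys.min()+185,ys.max()+185)
for y in range(188,224): 
    x=np.nonzero(r[y,275:300])[0]
    if len(x): print(y,x.mean()+275,end="; ")
print(s["eef_rot"],s["eef_pos"])
for a in np.arange(0,.85,.1):
    f=F(-65*np.cos(a),0,100+65*np.sin(a)); u=F(65*np.sin(a),0,100+65*np.cos(a)); b=F(65*np.cos(a),0,100-65*np.sin(a))
    print(round(a,1),"w3",pix(f,p3).round(1)[1],"top f",pix(f,pt).round(1),"u",pix(u,pt).round(1),"b",pix(b,pt).round(1))
E
```

```text
Traceback (most recent call last):
ValueError: zero-size array to reduction operation minimum which has no identity
```

```bash
python3 - <<'E'
from h import *
o=np.array([604.8,96.2,0]); c,s_=np.cos(-.0292),np.sin(-.0292)
F=lambda x,y,z:o+[c*x-s_*y,s_*x+c*y,z]
p=camera("wrist"); pt=camera("top"); T=p["camera_from_world"]
s=read_state(); d=np.array([480.16,99.66,145.6])-s["eef_pos"]
p3=dict(p); D=np.eye(4); D[:3,3]=-d; p3["camera_from_world"]=T@D
im=cv2.imread("pics/top0.png"); r=cv2.inRange(im,(0,0,110),(70,70,255)); ys,xs=np.nonzero(r[185:225,275:300]); print("top red rows",ys.min()+185,ys.max()+185, sorted(set(ys+185)))
print(s["clock"],s["eef_rot"],s["eef_pos"],s["wrist_force"],s["moment"])
for a in np.arange(0,.85,.1):
    f=F(-65*np.cos(a),0,100+65*np.sin(a)); u=F(65*np.sin(a),0,100+65*np.cos(a)); b=F(65*np.cos(a),0,100-65*np.sin(a))
    print(round(a,1),"w3",pix(f,p3).round(1)[1],"top f",pix(f,pt).round(1),"u",pix(u,pt).round(1),"b",pix(b,pt).round(1))
E
```

```text
top red rows 191 219 [np.int64(191), np.int64(192), np.int64(193), np.int64(194), np.int64(195), np.int64(196), np.int64(197), np.int64(200), np.int64(212), np.int64(213), np.int64(214), np.int64(215), np.int64(216), np.int64(217), np.int64(218), np.int64(219)]
8.05 [ 3.14132079e+00  1.69769044e-03 -3.03822593e-02] [479.75606955  99.53960032 257.29331584] [-0.48880984 -0.00247724 -0.51045564] [0.0310122  0.00039921 0.02694046]
0.0 w3 160.7 top f [292.4 222.5] u [286.9 197.9] b [283.9 188. ]
0.1 w3 163.0 top f [292.2 221.7] u [286.5 196.1] b [284.  188.8]
0.2 w3 163.9 top f [292.1 220.8] u [286.1 194.5] b [284.2 189.8]
0.3 w3 162.8 top f [291.9 219.8] u [285.7 193. ] b [284.4 190.9]
0.4 w3 159.6 top f [291.6 218.5] u [285.3 191.6] b [284.7 192.2]
0.5 w3 153.9 top f [291.4 217.2] u [285.  190.3] b [284.9 193.5]
0.6 w3 145.2 top f [291.  215.7] u [284.7 189.3] b [285.3 195. ]
0.7 w3 132.9 top f [290.7 214. ] u [284.4 188.3] b [285.6 196.6]
0.8 w3 116.6 top f [290.3 212.3] u [284.2 187.6] b [286.  198.2]
```

a ≈ 0.3 from both views. The upper spoke leans 0.3, so I push it in three strokes with the closed fingertips following an arc at r = 48 mm. I work out the rows now.

```bash
cat >> h.py <<'E'
O=np.array([604.8,96.2,0]); YAW=-.0292
def tip(phi,r=48): return np.array([r*np.sin(phi)-5*np.cos(phi)-8, r*np.cos(phi)+5*np.sin(phi)])
def fx(s):  # tool tip in fixture coords rel. axis
    d=s["eef_pos"]-O; c,q=np.cos(YAW),np.sin(YAW); return np.array([c*d[0]+q*d[1],-q*d[0]+c*d[1],d[2]-197])
def torque(s):
    c,q=np.cos(YAW),np.sin(YAW); R=np.array([[c,q,0],[-q,c,0],[0,0,1]])
    f=R@s["wrist_force"]; m=R@s["moment"]; t=fx(s); r=np.array([t[0],t[1],t[2]+97])/1000
    rc=np.array([t[0]+8,0,t[2]])/1000
    return dict(clock=round(s["clock"],2),tip=t.round(1),f=f.round(1),m=m.round(2),tau_tcp=round((m+np.cross(r,f))[1],3),tau_c=round(np.cross(rc,f)[1],3))
def table(phis,start):
    p=np.array(start,float); acc=np.zeros(2)
    for ph in phis:
        t=tip(ph); d=(t-p).round(1); p=p+d; print(f"phi {ph:.2f} [[{d[0]:.1f}, {-.029*d[0]:.1f}, {d[1]:.1f}], 0, 1],",p.round(1))
E
python3 - <<'E'
from h import *
table(np.r_[.1,.3:1.58:.127],(-15,47))
print(); table(np.arange(0,1.6,.1),(-15,48))
E
```

```text
phi 0.10 [[6.8, -0.2, 1.3], 0, 1], [-8.2 48.3]
phi 0.30 [[9.6, -0.3, -1.0], 0, 1], [ 1.4 47.3]
phi 0.43 [[5.9, -0.2, -1.5], 0, 1], [ 7.3 45.8]
phi 0.55 [[5.7, -0.2, -2.3], 0, 1], [13.  43.5]
phi 0.68 [[5.3, -0.2, -3.1], 0, 1], [18.3 40.4]
phi 0.81 [[4.9, -0.1, -3.6], 0, 1], [23.2 36.8]
phi 0.94 [[4.5, -0.1, -4.3], 0, 1], [27.7 32.5]
phi 1.06 [[3.8, -0.1, -4.8], 0, 1], [31.5 27.7]
phi 1.19 [[3.2, -0.1, -5.2], 0, 1], [34.7 22.5]
phi 1.32 [[2.5, -0.1, -5.6], 0, 1], [37.2 16.9]
phi 1.44 [[1.8, -0.1, -5.8], 0, 1], [39.  11.1]
phi 1.57 [[1.0, -0.0, -6.1], 0, 1], [40.  5.]

phi 0.00 [[2.0, -0.1, 0.0], 0, 1], [-13.  48.]
phi 0.10 [[4.8, -0.1, 0.3], 0, 1], [-8.2 48.3]
phi 0.20 [[4.8, -0.1, -0.3], 0, 1], [-3.4 48. ]
phi 0.30 [[4.8, -0.1, -0.7], 0, 1], [ 1.4 47.3]
phi 0.40 [[4.7, -0.1, -1.1], 0, 1], [ 6.1 46.2]
phi 0.50 [[4.5, -0.1, -1.7], 0, 1], [10.6 44.5]
phi 0.60 [[4.4, -0.1, -2.1], 0, 1], [15.  42.4]
phi 0.70 [[4.1, -0.1, -2.5], 0, 1], [19.1 39.9]
phi 0.80 [[3.8, -0.1, -2.9], 0, 1], [22.9 37. ]
phi 0.90 [[3.6, -0.1, -3.2], 0, 1], [26.5 33.8]
phi 1.00 [[3.2, -0.1, -3.7], 0, 1], [29.7 30.1]
phi 1.10 [[2.8, -0.1, -3.9], 0, 1], [32.5 26.2]
phi 1.20 [[2.4, -0.1, -4.1], 0, 1], [34.9 22.1]
phi 1.30 [[2.0, -0.1, -4.4], 0, 1], [36.9 17.7]
phi 1.40 [[1.6, -0.0, -4.6], 0, 1], [38.5 13.1]
phi 1.50 [[1.0, -0.0, -4.7], 0, 1], [39.5  8.4]
```

>>> {"method": "send_rows", "body": {
  "series": [
    [[36.5,-1.1,0],0,1],
    [[36.5,-1.1,0],0,1],
    [[36.5,-1.0,0],0,1],
    [[0,0,-14],0,1],
    [[0,0,0],0,1],
    [[0,0,0],0,1]
  ],
  "squeeze": 40
}}

```text
clock: 8.65
eef_pos: [588.7, 96.5, 243.3]
eef_rot: [3.141, 0.003, -0.03]
wrist_force: [0.3, 0.8, 0.1]
finger_gap: 0.0
finger_force: 0.0
```

```bash
python3 -c "
from h import *
s=read_state();print(torque(s),s['finger_gap'],s['eef_rot'])"
```

```text
{'clock': 8.65, 'tip': array([-16.1,  -0.2,  46.3]), 'f': array([0.3, 0.8, 0.1]), 'm': array([ 0.01,  0.01, -0.01]), 'tau_tcp': np.float64(0.051), 'tau_c': np.float64(0.013)} 0.027678042214893204 [ 3.14127325e+00  2.50662231e-03 -3.01255853e-02]
```

>>> {"method": "send_rows", "body": {
  "series": [
    [[7,-0.2,1.5],0,1],
    [[9.6,-0.3,-1.0],0,1],
    [[5.9,-0.2,-1.5],0,1],
    [[5.7,-0.2,-2.3],0,1],
    [[5.3,-0.2,-3.1],0,1],
    [[4.9,-0.1,-3.6],0,1]
  ]
}}

```text
clock: 9.25
eef_pos: [628.4, 95.3, 234.7]
eef_rot: [-3.141, 0.0, -0.03]
wrist_force: [-6.6, 0.6, 3.5]
finger_gap: 0.5
finger_force: 3.7
```

```bash
python3 -c "
from h import *
s=read_state();print(torque(s))"
```

```text
{'clock': 9.25, 'tip': array([23.6, -0.2, 37.7]), 'f': array([-6.6,  0.4,  3.5]), 'm': array([ 0.06,  1.07, -0.03]), 'tau_tcp': np.float64(0.101), 'tau_c': np.float64(-0.36)}
```

>>> {"method": "send_rows", "body": {
  "series": [
    [[4.5,-0.1,-4.3],0,1],
    [[3.8,-0.1,-4.8],0,1],
    [[3.2,-0.1,-5.2],0,1]
  ]
}}

```text
clock: 9.55
eef_pos: [639.9, 95.0, 220.4]
eef_rot: [-3.141, -0.0, -0.03]
wrist_force: [-4.8, -0.2, 5.1]
finger_gap: 0.2
finger_force: 3.9
```

```bash
python3 -c "
from h import *
s=read_state();print(torque(s))"
```

```text
{'clock': 9.55, 'tip': array([35.2, -0.2, 23.4]), 'f': array([-4.8, -0.3,  5.1]), 'm': array([ 0.05,  1.1 , -0.  ]), 'tau_tcp': np.float64(0.35), 'tau_c': np.float64(-0.33)}
```

Contact torque reads 0.36 then 0.33 N m, matching the free 0.35. I finish the stroke and reset behind the next spoke.

>>> {"method": "send_rows", "body": {
  "series": [
    [[2.5,-0.1,-5.6],0,1],
    [[1.8,-0.1,-5.8],0,1],
    [[1.0,0,-6.1],0,1],
    [[0,0,0],0,1],
    [[-1,0,30],0,1],
    [[0,0,45],0,1],
    [[-32,0.9,0],0,1],
    [[-33,1.0,0],0,1],
    [[0,0,-32],0,1],
    [[0,0,0],0,1]
  ]
}}

```text
clock: 10.55
eef_pos: [577.8, 96.6, 243.0]
eef_rot: [3.141, 0.004, -0.03]
wrist_force: [1.0, 0.3, -0.1]
finger_gap: 0.5
finger_force: 0.0
```

```bash
python3 - <<'E'
from h import *
s=read_state();print(torque(s))
p=camera("wrist"); im=p["color"]; s=read_state(); print(torque(s))
cv2.imwrite("pics/w5.png",im)
E
```

```text
{'clock': 10.55, 'tip': array([-27. ,  -0.4,  46. ]), 'f': array([ 1. ,  0.4, -0.1]), 'm': array([ 0.03,  0.01, -0.09]), 'tau_tcp': np.float64(0.147), 'tau_c': np.float64(0.042)}
{'clock': 10.6, 'tip': array([-26.1,  -0.4,  47.7]), 'f': array([ 0.3, -0.2,  0.6]), 'm': array([ 0.03, -0.04, -0.05]), 'tau_tcp': np.float64(0.013), 'tau_c': np.float64(0.024)}
```

View pics/w5.png

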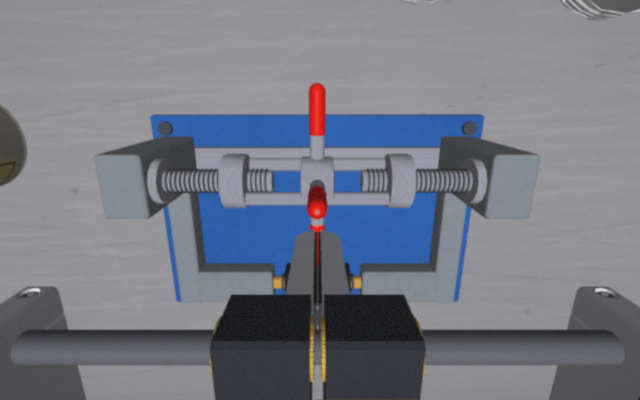

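The view shows the next spoke upright at (318,205) with the fingers behind it. Second stroke, read part-way.

```bash
python3 -c "
from h import *
table(np.r_[0.05:1.56:.15],(-26.3,47.8))"
```

```text
phi 0.05 [[15.7, -0.5, 0.4], 0, 1], [-10.6  48.2]
phi 0.20 [[7.2, -0.2, -0.2], 0, 1], [-3.4 48. ]
phi 0.35 [[7.2, -0.2, -1.2], 0, 1], [ 3.8 46.8]
phi 0.50 [[6.8, -0.2, -2.3], 0, 1], [10.6 44.5]
phi 0.65 [[6.5, -0.2, -3.3], 0, 1], [17.1 41.2]
phi 0.80 [[5.8, -0.2, -4.2], 0, 1], [22.9 37. ]
phi 0.95 [[5.2, -0.2, -5.0], 0, 1], [28.1 32. ]
phi 1.10 [[4.4, -0.1, -5.8], 0, 1], [32.5 26.2]
phi 1.25 [[3.5, -0.1, -6.3], 0, 1], [36.  19.9]
phi 1.40 [[2.5, -0.1, -6.8], 0, 1], [38.5 13.1]
phi 1.55 [[1.4, -0.0, -7.1], 0, 1], [39.9  6. ]
```

>>> {"method": "send_rows", "body": {
  "series": [
    [[10,-0.3,0.2],0,1],
    [[6,-0.2,0.2],0,1],
    [[7.2,-0.2,-0.2],0,1],
    [[7.2,-0.2,-1.2],0,1],
    [[6.8,-0.2,-2.3],0,1],
    [[6.5,-0.2,-3.3],0,1],
    [[5.8,-0.2,-4.2],0,1],
    [[5.2,-0.2,-5.0],0,1]
  ]
}}

```text
clock: 11.4
eef_pos: [634.0, 95.0, 230.4]
eef_rot: [-3.141, 0.001, -0.03]
wrist_force: [-7.7, 0.7, 2.9]
finger_gap: 0.6
finger_force: 4.0
```

```bash
python3 -c "
from h import *
s=read_state();print(torque(s))"
```

```text
{'clock': 11.4, 'tip': array([29.3, -0.4, 33.4]), 'f': array([-7.7,  0.5,  2.9]), 'm': array([0.11, 1.48, 0.03]), 'tau_tcp': np.float64(0.392), 'tau_c': np.float64(-0.363)}
```

>>> {"method": "send_rows", "body": {
  "series": [
    [[4.4,-0.1,-5.8],0,1],
    [[3.5,-0.1,-6.3],0,1],
    [[2.5,-0.1,-6.8],0,1]
  ]
}}

```text
clock: 11.7
eef_pos: [644.5, 94.7, 211.7]
eef_rot: [-3.141, 0.0, -0.03]
wrist_force: [-5.8, -0.5, 5.7]
finger_gap: 0.4
finger_force: 3.8
```

```bash
python3 -c "
from h import *
s=read_state();print(torque(s))"
```

```text
{'clock': 11.7, 'tip': array([39.8, -0.4, 14.7]), 'f': array([-5.8, -0.7,  5.7]), 'm': array([ 0.06,  1.27, -0.  ]), 'tau_tcp': np.float64(0.395), 'tau_c': np.float64(-0.357)}
```

Still free at 0.36. I finish, reset, and look at the pads.

>>> {"method": "send_rows", "body": {
  "series": [
    [[1.4,0,-7.1],0,1],
    [[0,0,0],0,1],
    [[-1,0,30],0,1],
    [[0,0,45],0,1],
    [[-32,0.9,0],0,1],
    [[-33,1.0,0],0,1],
    [[0,0,-33],0,1],
    [[0,0,0],0,1]
  ]
}}

```text
clock: 12.5
eef_pos: [578.6, 96.4, 243.7]
eef_rot: [3.141, 0.004, -0.03]
wrist_force: [0.5, 0.4, 0.4]
finger_gap: 0.9
finger_force: 0.0
```

```bash
python3 - <<'E'
from h import *
p=camera("scene"); im=p["color"]; s=read_state(); print(torque(s))
print(pix([480,100,40],p))
p=camera("scene"); u,v=pix([500,98,60],p).astype(int); c=p["color"][v-50:v+50,u-65:u+65]; cv2.imwrite("pics/s5.png",cv2.resize(c,None,fx=6,fy=6,interpolation=cv2.INTER_CUBIC))
E
```

```text
{'clock': 12.55, 'tip': array([-25.3,  -0.5,  48.4]), 'f': array([ 1. , -0.6,  0.7]), 'm': array([0.07, 0.01, 0.03]), 'tau_tcp': np.float64(0.165), 'tau_c': np.float64(0.058)}
[273.71448058 191.7887364 ]
```

View pics/s5.png

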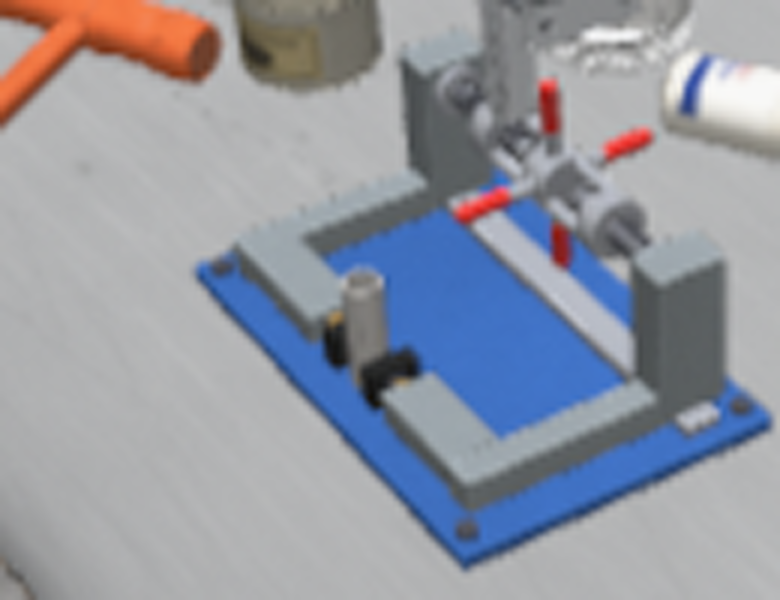

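The crop shows the pin upright at (362,310) with both pads nearly closed, and the next spoke is upright. I make the third stroke in short pieces.

>>> {"method": "send_rows", "body": {
  "series": [
    [[9,-0.3,0],0,1],
    [[4,-0.1,0],0,1],
    [[4.8,-0.1,0.2],0,1],
    [[4.8,-0.1,-0.3],0,1],
    [[4.8,-0.1,-0.7],0,1]
  ]
}}

```text
clock: 13.1
eef_pos: [607.4, 95.8, 245.6]
eef_rot: [-3.142, 0.001, -0.03]
wrist_force: [-6.0, 0.1, 2.4]
finger_gap: 0.4
finger_force: 5.0
```

```bash
python3 -c "
from h import *
s=read_state();print(torque(s))"
```

```text
{'clock': 13.1, 'tip': array([ 2.6, -0.3, 48.6]), 'f': array([-6. , -0.1,  2.4]), 'm': array([-0.  ,  1.35, -0.03]), 'tau_tcp': np.float64(0.479), 'tau_c': np.float64(-0.316)}
```

>>> {"method": "send_rows", "body": {
  "series": [
    [[4.7,-0.1,-1.1],0,1],
    [[4.5,-0.1,-1.7],0,1]
  ]
}}

```text
clock: 13.3
eef_pos: [616.5, 95.6, 242.6]
eef_rot: [3.142, 0.001, -0.03]
wrist_force: [-8.0, -0.1, 1.9]
finger_gap: 0.5
finger_force: 4.8
```

```bash
python3 -c "
from h import *
s=read_state();print(torque(s))"
```

```text
{'clock': 13.3, 'tip': array([11.7, -0.3, 45.6]), 'f': array([-8. , -0.4,  1.9]), 'm': array([-0.1 ,  1.35,  0.04]), 'tau_tcp': np.float64(0.19), 'tau_c': np.float64(-0.402)}
```

>>> {"method": "send_rows", "body": {
  "series": [
    [[4.4,-0.1,-2.1],0,1]
  ]
}}

```text
clock: 13.4
eef_pos: [620.9, 95.5, 240.4]
eef_rot: [3.142, 0.001, -0.03]
wrist_force: [-7.0, 0.5, 2.1]
finger_gap: 0.1
finger_force: 4.7
```

```bash
python3 -c "
from h import *
s=read_state();print(torque(s))"
```

```text
{'clock': 13.4, 'tip': array([16.1, -0.3, 43.4]), 'f': array([-7. ,  0.3,  2.1]), 'm': array([-0.14,  1.51,  0.  ]), 'tau_tcp': np.float64(0.488), 'tau_c': np.float64(-0.357)}
```

>>> {"method": "send_rows", "body": {
  "series": [
    [[4.1,-0.1,-2.5],0,1]
  ]
}}

```text
clock: 13.5
eef_pos: [625.0, 95.3, 237.9]
eef_rot: [3.141, 0.001, -0.03]
wrist_force: [-7.2, -0.9, 3.0]
finger_gap: 0.3
finger_force: 4.5
```

```bash
python3 -c "
from h import *
s=read_state();print(torque(s))"
```

```text
{'clock': 13.5, 'tip': array([20.2, -0.3, 40.9]), 'f': array([-7.1, -1.1,  3. ]), 'm': array([-0.09,  1.42, -0.01]), 'tau_tcp': np.float64(0.381), 'tau_c': np.float64(-0.374)}
```

>>> {"method": "send_rows", "body": {
  "series": [
    [[3.8,-0.1,-2.9],0,1]
  ]
}}

```text
clock: 13.6
eef_pos: [628.8, 95.3, 235.0]
eef_rot: [3.141, 0.001, -0.03]
wrist_force: [-6.6, 0.1, 2.8]
finger_gap: 0.3
finger_force: 4.2
```

```bash
python3 -c "
from h import *
s=read_state();print(torque(s))"
```

```text
{'clock': 13.6, 'tip': array([24. , -0.2, 38. ]), 'f': array([-6.6, -0.1,  2.8]), 'm': array([-0.12,  1.36,  0.01]), 'tau_tcp': np.float64(0.399), 'tau_c': np.float64(-0.341)}
```

>>> {"method": "send_rows", "body": {
  "series": [
    [[3.6,-0.1,-3.2],0,1]
  ]
}}

```text
clock: 13.7
eef_pos: [632.4, 95.2, 231.9]
eef_rot: [3.142, 0.001, -0.03]
wrist_force: [-7.0, 0.6, 1.9]
finger_gap: 0.4
finger_force: 4.0
```

```bash
python3 -c "
from h import *
s=read_state();print(torque(s))"
```

```text
{'clock': 13.7, 'tip': array([27.6, -0.2, 34.9]), 'f': array([-7. ,  0.4,  1.9]), 'm': array([-0.02,  1.45, -0.  ]), 'tau_tcp': np.float64(0.465), 'tau_c': np.float64(-0.313)}
```

>>> {"method": "send_rows", "body": {
  "series": [
    [[3.2,-0.1,-3.7],0,1]
  ]
}}

```text
clock: 13.8
eef_pos: [635.6, 95.1, 228.2]
eef_rot: [3.142, 0.001, -0.03]
wrist_force: [-7.5, 0.1, 5.0]
finger_gap: 0.5
finger_force: 4.0
```

```bash
python3 -c "
from h import *
s=read_state();print(torque(s))"
```

```text
{'clock': 13.8, 'tip': array([30.8, -0.2, 31.2]), 'f': array([-7.5, -0.1,  5. ]), 'm': array([-0.03,  1.39, -0.01]), 'tau_tcp': np.float64(0.271), 'tau_c': np.float64(-0.429)}
```

>>> {"method": "send_rows", "body": {
  "series": [
    [[2.8,-0.1,-3.9],0,1]
  ]
}}

```text
clock: 13.9
eef_pos: [638.4, 95.0, 224.4]
eef_rot: [3.142, 0.001, -0.03]
wrist_force: [-6.1, -0.4, 4.1]
finger_gap: 0.6
finger_force: 4.0
```

```bash
python3 -c "
from h import *
s=read_state();print(torque(s))"
```

```text
{'clock': 13.9, 'tip': array([33.7, -0.3, 27.4]), 'f': array([-6.1, -0.5,  4.1]), 'm': array([0.02, 1.39, 0.01]), 'tau_tcp': np.float64(0.493), 'tau_c': np.float64(-0.34)}
```

>>> {"method": "send_rows", "body": {
  "series": [
    [[2.4,-0.1,-4.1],0,1]
  ]
}}

```text
clock: 14.0
eef_pos: [640.8, 94.9, 220.3]
eef_rot: [-3.142, 0.001, -0.03]
wrist_force: [-6.7, -0.2, 4.8]
finger_gap: 0.6
finger_force: 4.3
```

```bash
python3 -c "
from h import *
s=read_state();print(torque(s))"
```

```text
{'clock': 14.0, 'tip': array([36.1, -0.3, 23.3]), 'f': array([-6.7, -0.4,  4.8]), 'm': array([0.02, 1.48, 0.02]), 'tau_tcp': np.float64(0.499), 'tau_c': np.float64(-0.369)}
```

>>> {"method": "send_rows", "body": {
  "series": [
    [[2.0,-0.1,-4.4],0,1]
  ]
}}

```text
clock: 14.1
eef_pos: [642.8, 94.8, 216.0]
eef_rot: [-3.142, 0.001, -0.03]
wrist_force: [-8.1, 1.1, 6.0]
finger_gap: 0.4
finger_force: 4.7
```

```bash
python3 -c "
from h import *
s=read_state();print(torque(s))"
```

```text
{'clock': 14.1, 'tip': array([38.1, -0.3, 19. ]), 'f': array([-8.1,  0.9,  6. ]), 'm': array([0.04, 1.58, 0.01]), 'tau_tcp': np.float64(0.415), 'tau_c': np.float64(-0.432)}
```

>>> {"method": "send_rows", "body": {
  "series": [
    [[1.6,0,-4.6],0,1]
  ]
}}

```text
clock: 14.2
eef_pos: [644.4, 94.8, 211.6]
eef_rot: [-3.142, 0.0, -0.03]
wrist_force: [-9.1, -0.7, 7.4]
finger_gap: 0.4
finger_force: 5.0
```

```bash
python3 -c "
from h import *
s=read_state();print(torque(s))"
```

```text
{'clock': 14.2, 'tip': array([39.7, -0.2, 14.6]), 'f': array([-9.1, -1. ,  7.4]), 'm': array([-0.06,  1.71, -0.04]), 'tau_tcp': np.float64(0.397), 'tau_c': np.float64(-0.486)}
```

Three successive readings, 0.37, 0.43 and 0.49 N m, climb at the expected 0.5 N m/rad, so clamping has begun. One small step more.

>>> {"method": "send_rows", "body": {
  "series": [
    [[0.6,0,-2.6],0,1]
  ]
}}

```text
clock: 14.3
eef_pos: [645.1, 94.8, 208.9]
eef_rot: [-3.142, 0.0, -0.03]
wrist_force: [-7.1, -1.2, 7.9]
finger_gap: 0.3
finger_force: 5.2
```

```bash
python3 -c "
from h import *
s=read_state();print(torque(s))"
```

```text
{'clock': 14.3, 'tip': array([40.3, -0.3, 11.9]), 'f': array([-7.1, -1.4,  7.9]), 'm': array([-0.09,  1.51,  0.02]), 'tau_tcp': np.float64(0.421), 'tau_c': np.float64(-0.468)}
```

>>> {"method": "send_rows", "body": {
  "series": [
    [[0.6,0,-3.2],0,1]
  ]
}}

```text
clock: 14.4
eef_pos: [645.8, 94.7, 206.2]
eef_rot: [-3.142, -0.0, -0.03]
wrist_force: [-7.5, -0.9, 9.6]
finger_gap: 0.4
finger_force: 5.4
```

```bash
python3 -c "
from h import *
s=read_state();print(torque(s))"
```

```text
{'clock': 14.4, 'tip': array([41. , -0.3,  9.2]), 'f': array([-7.4, -1.1,  9.6]), 'm': array([-0.14,  1.51,  0.05]), 'tau_tcp': np.float64(0.328), 'tau_c': np.float64(-0.538)}
```

0.54 N m is about 1.5 times free running, so I stop, retract and check.

>>> {"method": "send_rows", "body": {
  "series": [
    [[-0.5,0,10],0,1],
    [[-0.5,0,35],0,1],
    [[0,0,40],0,1],
    [[-40,0,10],0,1],
    [[-45,0,0],0,1],
    [[-45,0,0],0,1],
    [[-35,0,0],0,1],
    [[0,0,0],0,1],
    [[0,0,0],0,1]
  ]
}}

```text
clock: 15.3
eef_pos: [479.6, 94.8, 301.4]
eef_rot: [-3.141, -0.003, -0.03]
wrist_force: [1.2, 0.3, 0.4]
finger_gap: 0.9
finger_force: 0.0
```

```bash
python3 - <<'E'
from h import *
p=camera("wrist"); s=read_state(); print(torque(s))
a=p["color"][60:300,140:500]; print(pix([480.2,99.7,82],p),pix([480.2,99.7,12],p))
q=camera("scene"); u,v=pix([500,98,60],q).astype(int); c=q["color"][v-45:v+45,u-60:u+60]
cv2.imwrite("pics/w6.png",np.vstack([cv2.resize(a,(420,280)),cv2.resize(c,(420,315),interpolation=cv2.INTER_CUBIC)]))
for t in ("compound_tin","threadlock_bottle","spare_piston","wrist_pin"): print(t,[w(g["point"],q).round(1) for g in spot_point(t,q)][:2])
E
```

```text
{'clock': 15.35, 'tip': array([-124.7,   -5. ,  104. ]), 'f': array([-0.3, -1. , -0.5]), 'm': array([-0.02,  0.  , -0.04]), 'tau_tcp': np.float64(-0.124), 'tau_c': np.float64(-0.089)}
[312.58027465 188.48760125] [313.40745292 172.25487385]
compound_tin [array([ 6.266e+02,  4.274e+02, -1.000e-01])]
threadlock_bottle [array([ 656.7, -418.5,    1.9])]
spare_piston [array([ 662. , -306.5,    2.9])]
wrist_pin [array([480.3,  98.4,  12.7])]
```

View pics/w6.png

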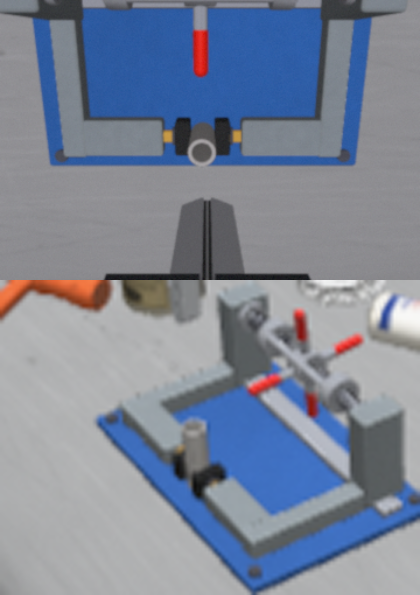

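The view shows the pin upright at (202,150), held by both pads (183 and 222). The bystanders haven't moved and the robot is clear, so I hand in.

```bash
python3 -c "
from cell import sign_off
print(sign_off())"
```

```text
the job is handed in; nothing more can be done
None
```

The wrist pin stands upright and clamped between both pads; I stopped the turnbuckle at about 0.54 N m (roughly 1.5 times free running), the bystanders are where they were, and the job is handed in at about 15 s of robot time.

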